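# Hold the spring clip open around the yellow lunch card

## Task

First, with the clip still on its stand, turn the card carousel by its knob exactly one click counter-clockwise (seen from above), so that the yellow card clicks in at the red arrow. Then squeeze the blue spring clip wide open, take it off its stand, bring it upright over the yellow card and lower it until the middle of the card's top edge is well inside the gaping jaws, with the clip touching neither the card nor anything else on the carousel and never biting it. Finish while still holding it squeezed open and steady there, so that I can tuck a slip of paper in; leave the other things on the bench where they are.

Things in the scene. Friction and masses are not known exactly. Their poses are not given: they have to be found in the camera images.
- carousel_base: fixed black round base of the card carousel, 210 mm across, 24 mm high, with a low red arrow (10 mm high) that sticks out to 165 mm from the centre. Origin: centre of the underside, on the benchtop; the turntable's axis is its z axis (up); x points along the red arrow.
- carousel (a joint): turn of the wooden turntable (250 mm across, top at 36 mm), rad; 0 with the white card at the arrow, growing counter-clockwise from above. Six spring detents 60 degrees apart (0, 1.047, ...): about 0.12 N m takes it over the hump half-way, then the detent pulls it into the station and holds it within 0.03 rad. Starts in station 0, up to 0.06 off.
- knob: black plastic bar knob on the turntable's axis, turning with it: 16 mm thick (its x) by 56 mm long (its y) by 36 mm tall. Origin: centre of its underside, 115 mm above the benchtop, so it spans 115 to 151 mm; below it a 20 mm steel post. z up.
- card_yellow: stiff yellow upright card on the turntable, 56 mm wide (its y), 4 mm thick (its x, pointing outwards), 84 mm tall, middle plane 100 mm from the axis. Origin: centre of its underside, 36 mm above the bench. Starts one station clockwise of the arrow. Other cards, same size, counter-clockwise from the arrow: white, grey, blue, green, red.
- card_top (a point): middle of the yellow card's top edge, 120 mm above the benchtop.
- stand: fixed clip stand: wooden foot 80 x 90 x 12 mm with an upright aluminium tab 4 mm thick (its x) and 50 mm wide (its y), tab top 72 mm above the benchtop. Origin: centre of the underside; z up.
- clip: blue spring clip (75 g, like a large clothes peg) upright astride the stand's tab. Origin: centre of its steel hinge pin (12 mm thick, 46 mm long along y), 78 mm above the bench at the start. z up; jaws and levers open and close along x. Jaws 40 mm wide (y) hang 40 mm below the pin; a card edge has room from the tips up to the pin's underside, 6 mm below the origin.
- jaw_front (a joint): opening of the clip's +x half about the pin, rad: about 0 on the tab, 0.42 at the stop, jaw tips then 36 mm apart; the other half follows equally. Squeezing both levers 35 mm above the pin takes about 4 N to start, 9 N to reach the stop; let go, it snaps shut.
- lever_front_top (a point): top of the clip's +x finger lever, outer face. Two levers, 40 mm wide (y), 4 mm thick, rise from the pin, splayed along x: at rest their tops are 42 mm above the pin and 56 mm apart over the outside; fully squeezed they stand upright and parallel, about 18 mm over the outside.
- jaw_back (a joint): opening angle of the clip's -x half, rad, same values as jaw_front.
- tiffin: bystander: three-tier brushed steel tiffin, 142 mm over the side frame, 204 mm tall. Origin: centre of its underside.
- sandwich_box: bystander: shut orange sandwich box, 156 x 160 x 59 mm. Origin: centre of its underside.
- jar: bystander: clear glass jar with steel twist cap, 76 mm across, 124 mm tall. Origin: centre of its underside.
- muffin_mould: bystander: red fluted muffin mould, 70 mm across, 34 mm tall. Origin: centre of its underside.
- spoon: bystander: pale wooden spoon lying on the bench, 260 mm long.
- mug: bystander: blue mug, 80 mm across, 90 mm tall, handle to its +y. Origin: centre of its underside.
Mind the look-alikes: they are no part of the job. Several things have the shape of the clip; the one meant has the colours described above. Several things look just like the stand: the one meant starts nearest to the robot's base.

How it is judged:
On the way, in this order (a step that is already met when the one before it is completed fails the run):
1. the carousel is clicked round one station, yellow card at the arrow, with the clip still on its stand (value of joint carousel between 0.947 and 1.147 rad and velocity of joint carousel between -0.1 and 0.1 rad/s and contact force between knob and the fingers below 0.2 N and contact force between clip and stand above 0.2 N and distance of clip from where it was at the start of the episode below 0.01 m), for 0.3 s.
2. the clip is squeezed open in the fingers and clear of its stand (value of joint jaw_front above 0.3 rad and contact force between clip and the fingers above 3 N and contact force between clip and carousel_base below 0.5 N and contact force between clip and stand below 0.2 N and height (world z) of clip above 0.12 m), for 0.2 s.
At the end, for the whole second after the job is handed in: Turntable at 1.047 +- 0.1 rad; clip in the fingers (over 3 N), opened over 0.3 rad, upright and square within 0.25 rad; middle of the card's top edge within 10 mm (clip x), 15 mm (clip y), 9 to 33 mm below the pin; clip not touching carousel or stand, under 0.03 m/s (value of joint carousel between 0.947 and 1.147 rad and value of joint jaw_front above 0.3 rad and contact force between clip and the fingers above 3 N and contact force between clip and carousel_base below 0.5 N and contact force between clip and stand below 0.2 N and x of card_top in the frame of clip between -0.01 and 0.01 m and y of card_top in the frame of clip between -0.015 and 0.015 m and z of card_top in the frame of clip between -0.033 and -0.009 m and angle between the x axis of clip and the x axis of card_yellow, either way round below 0.25 rad and angle between clip's own z axis and vertical below 0.25 rad and linear speed of clip below 0.03 m/s); the arm keeps its last pose, push and grip.
It fails at once if the carousel is turned on past the one click, or the wrong way (value of joint carousel above 1.55 rad or value of joint carousel below -0.5 rad).
It fails at once if the clip bites or strikes the carousel or a card (contact force between clip and carousel_base above 5 N).
It fails at once if a bystander is shifted by more than 30 mm or tipped (distance of any of tiffin, sandwich_box, jar, muffin_mould, spoon, mug from where it was at the start of the episode above 0.03 m or angle between any of tiffin, sandwich_box, jar, muffin_mould, mug's own z axis and vertical above 0.35 rad).
It also fails if it takes over 48 s, if anything falls off the work surface, if the arm or the gripper's body presses on something with over 40 N, if the wrist force passes 120 N, or if a joint passes its speed limit or range.

## Robot

A 6-joint arm with a two-finger parallel gripper is mounted at the origin on the work surface. World frame = base frame: x ahead of the robot, y to its left, z up, the work surface at z = 0. Lengths are in m, angles in rad, forces in N, time in s.
With the tool pointing down it reaches from about 0.325 to 0.9 m from the base axis. Payload 6.1 kg.
Tool frame: the origin (TCP) lies midway between the tips of the shut fingers; the grasp point (between the pads) lies arm.tcp_to_grasp behind it (arm.tcp_to_grasp is the distance from the TCP to the grasp point, in m); z points along the fingers, x is the direction in which the jaws open and shut, and the axes are right-handed (so a half turn about z gives the same grasp; the last joint's range is limited). The gripper opens to 87 mm and grips with 3 to 60 N. Pads are 19 mm wide; open, the fingers measure 117 mm over their backs; the gripper's body (75 mm by 190 mm) begins 51 mm behind the grasp point.
Start: joints at [1.207, 0.22, 1.526, -0, 1.395, -0.126], TCP at [0.147, 0.607, 0.223] pointing down, gripper open.
Joint ranges: [-2.98, 2.98], [-0.91, 2.08], [0.09, 2.57], [-1.24, 4.39], [0.2, 2.65], [-2.68, 2.68]. Speed limits (rad/s): [2.57, 2.57, 3.01, 3.14, 3.14, 3.14].

## Interface

Orientations are given as a 3x3 rotation matrix whose columns are the frame's x, y, z axes.
In Python, from rig import arm gives the robot as it stands.
- The arm moves only by the tool servo_tool, never from a script. Its argument "series" is a list of rows, each a list of 7 numbers: the finger opening in mm, from 0 to 87, then the shift along the tool's x, y, z in mm, then the turn, a rotation vector about the tool's x, y, z in rad. In form: [[hand, x, y, z, rx, ry, rz], ...]. A call has 1 to 8 rows; each row shifts and turns the commanded pose from where the row before left it, along the tool's axes as they then stand; what a row does not reach is not made up. A row lasts 1/10 s, in which the tool goes at most 50 mm and 8.59 degrees, less where a joint would pass 70% of its speed; a pose out of reach is approached as far as the arm can. A call with a gripper value outside its range is refused whole. The fingers move at their own pace and stop on an object; "force" is the grip in N (left out, the last holds). Time passes only in rows, so rows that do not move let the fingers close. It gives the time, the measured TCP pose, the force and the opening at its end, in the units of the state.
- arm.get_obs(): the state, without advancing time (a new reading comes with each control period).
- arm.get_image(name): name is "scene" or "top" or "wrist"; returns the picture (420x560x3 uint8, red, green, blue); there is no depth.
- arm.camera_info(name): a dict with "mtx" (3x3 intrinsics, pixels), "dist" ([k1, k2, p1, p2, k3] as OpenCV has them; the pictures are not rectified), "world_from_camera" (4x4, takes a point from camera to world coordinates). Camera axes: x right, y down, z forward; pixel columns grow to the right and rows downward; lengths in m; the calibration is good to about 2 mm. A picture is of the moment at which its call begins: read the wrist's pose just before it. camera_info takes no time and is no camera call; for the wrist camera it gives the pose at the moment of the call.
- arm.sign_off(): hands the job in, once; it reports no verdict.
The state is a dict: "t": time; "joint_positions": joint angles; "joint_vel": joint speeds; "joint_torque": joint torques, N m; "tcp_pos": TCP position; "orientation": TCP orientation; "force": force on the tool from outside, world axes, zero at the start; "torque": the same for the moment, N m; "gripper_width": finger opening in m.
Only numpy, scipy, OpenCV 4.12 (cv2) and the standard library are available. Lean on these libraries where they do the work, as an engineer would, in place of code of your own. Each camera call takes 0.05 s, during which the arm holds its last target.

## Working session

There is one attempt and no reset: what is moved stays moved. The work goes in short steps, Python scripts to look and compute and a tool call to move; the robot and the scene stay as the last step left them, time stands still between calls to the robot, and variables do not carry over. Pictures are saved under pics/ and viewed, and the job is handed in when it is done.

Besides the shell and the picture viewer there is one more tool, called after "Call:" by a JSON object that holds its "op" and its "data", one argument or row to a line. servo_tool: Moves the arm, as the interface text tells. Its arguments: {"type":"object","properties":{"series":{"type":"array"},"force":{"type":"number"}},"required":["series"]}

```bash
ls; mkdir -p pics; python3 - <<'E'
from rig import arm
import cv2
for n in ("scene","top","wrist"):
    ci=arm.camera_info(n); print(n,ci)
    cv2.imwrite(f"pics/{n}0.png",cv2.cvtColor(arm.get_image(n),cv2.COLOR_RGB2BGR))
print(arm.get_obs(), arm.tcp_to_grasp)
E
```

```text
pics
scene {'mtx': array([[413.84875938,   0.        , 282.20608557],
       [  0.        , 413.84875938, 210.41675689],
       [  0.        ,   0.        ,   1.        ]]), 'dist': array([-0.08463751,  0.        ,  0.        ,  0.        ,  0.        ]), 'world_from_camera': array([[-0.37513551,  0.69277862, -0.61589864,  1.32609958],
       [ 0.92689227,  0.27173369, -0.25890447,  0.27183405],
       [-0.01200307, -0.66799595, -0.7440681 ,  0.95556094],
       [ 0.        ,  0.        ,  0.        ,  1.        ]])}
top {'mtx': array([[413.33143528,   0.        , 288.00291274],
       [  0.        , 413.33143528, 209.15469725],
       [  0.        ,   0.        ,   1.        ]]), 'dist': array([-0.03722986,  0.        ,  0.        ,  0.        ,  0.        ]), 'world_from_camera': array([[ 0.07231582, -0.9752333 ,  0.20902256,  0.30777806],
       [-0.99738031, -0.07107047,  0.01347264, -0.02098834],
       [ 0.00171637, -0.20944927, -0.97781801,  1.45806706],
       [ 0.        ,  0.        ,  0.        ,  1.        ]])}
wrist {'mtx': array([[295.02492984,   0.        , 278.1471263
[... 558 characters left out ...]
-05,
        1.39469576e+00, -1.26062659e-01]), 'joint_vel': array([ 0.00080388, -0.0031867 , -0.00209819, -0.00102608,  0.00145957,
       -0.00240859]), 'joint_torque': array([ 1.55392310e-03, -4.95191860e+01, -3.87883651e+01,  6.98772795e-02,
        5.30711794e-02, -8.31638067e-05]), 'tcp_pos': array([0.1470641 , 0.60696563, 0.22170289]), 'orientation': array([[ 2.35596206e-01,  9.71850896e-01, -5.14483099e-04],
       [ 9.71849932e-01, -2.35596703e-01, -1.37973121e-03],
       [-1.46210354e-03, -1.74940927e-04, -9.99998916e-01]]), 'force': array([-0.13279952, -0.19708872, -0.21155204]), 'torque': array([-0.00036858,  0.00512525,  0.0450388 ]), 'gripper_width': 0.0866632810154001} 0.0187
```

View pics/scene0.png

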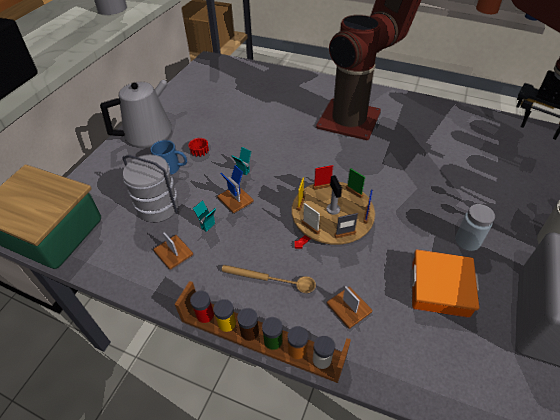

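View pics/top0.png

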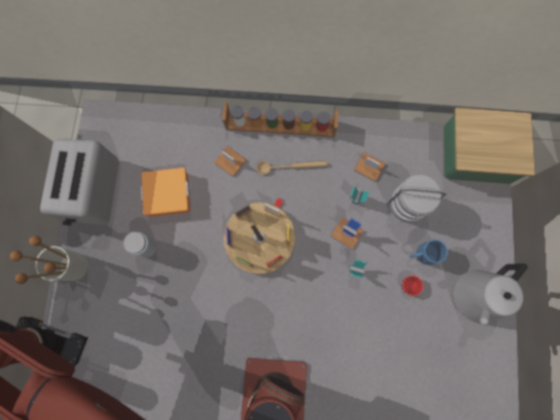

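View pics/wrist0.png

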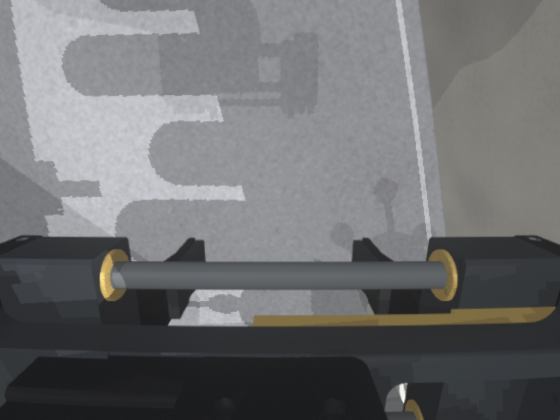

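The scene shows the carousel at about (334,210) in the scene view and (258,238) in the top view. The blue clip is on a stand at (234,185) scene / (348,230) top, and the teal clips are the look-alikes. I'll zoom in for pixel measurements.

```bash
cat > h.py <<'E'
import numpy as np, cv2
from rig import arm
def pix2ray(ci,uv):
    p=cv2.undistortPoints(np.array([[uv]],float),ci["mtx"],ci["dist"])[0,0]
    T=ci["world_from_camera"]; d=T[:3,:3]@np.array([p[0],p[1],1.]); return T[:3,3],d/np.linalg.norm(d)
def atz(ci,uv,z):
    o,d=pix2ray(ci,uv); return o+d*(z-o[2])/d[2]
def tri(rs):
    A=np.zeros((3,3));b=np.zeros(3)
    for o,d in rs:
        P=np.eye(3)-np.outer(d,d);A+=P;b+=P@o
    x=np.linalg.solve(A,b); return x,[np.linalg.norm((np.eye(3)-np.outer(d,d))@(x-o)) for o,d in rs]
def proj(ci,X):
    T=np.linalg.inv(ci["world_from_camera"]); 
    r=cv2.projectPoints(np.atleast_2d(np.array(X,float)),cv2.Rodrigues(T[:3,:3])[0],T[:3,3],ci["mtx"],ci["dist"])[0]; return r[:,0]
def zoom(src,box,f,out):
    im=cv2.imread(src) if isinstance(src,str) else src
    u,v,w,h=box; c=im[v:v+h,u:u+w]; c=cv2.resize(c,None,fx=f,fy=f,interpolation=cv2.INTER_CUBIC)
    for k in range(0,w,10):
        cv2.line(c,(k*f,0),(k*f,4 if (u+k)%50 else 12),(255,0,255),1)
        if (u+k)%20==0: cv2.putText(c,str(u+k),(k*f,22),0,.35,(0,255,255),1)
    for k in range(0,h,10):
        cv2.line(c,(0,k*f),(4,k*f),(255,0,255),1)
        if (v+k)%20==0: cv2.putText(c,str(v+k),(6,k*f+4),0,.35,(0,255,255),1)
    cv2.imwrite(out,c)
E
python3 - <<'E'
from h import *
zoom("pics/scene0.png",(200,140,200,120),4,"pics/zs.png")
zoom("pics/top0.png",(210,190,160,100),5,"pics/zt.png")
E
```

```text
(no output)
```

View pics/zs.png

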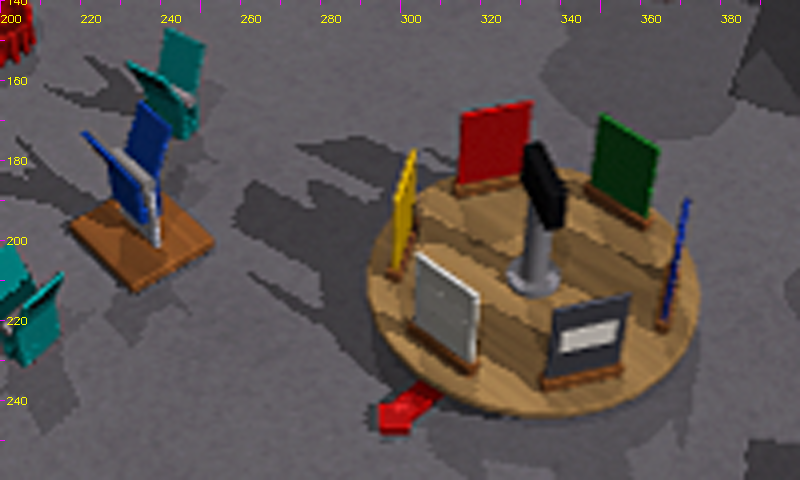

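View pics/zt.png

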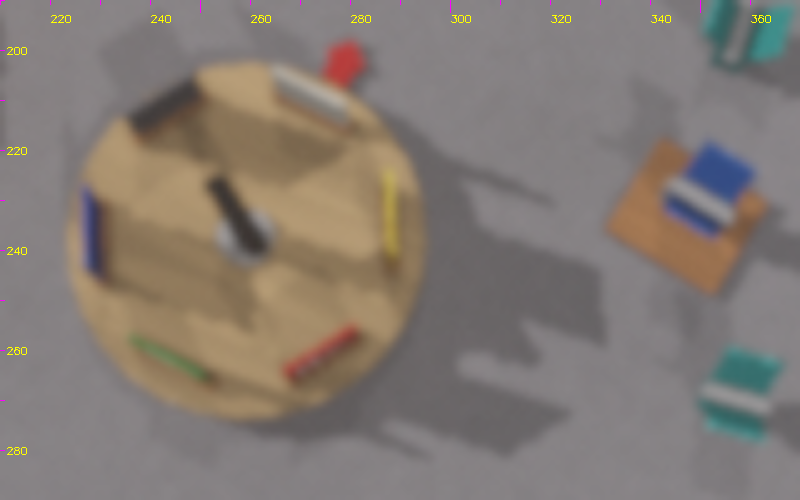

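```bash
python3 - <<'E'
from h import *
S=arm.camera_info("scene");T=arm.camera_info("top")
def two(n,s,t): print(n,tri([pix2ray(S,s),pix2ray(T,t)]))
# knob top ends, card top mids
two("knobtop end A",(334,177.5),(251.5,225.5))
two("knobtop end B",(338,190),(261,240.5))
two("yellow top mid",(301.5,184),(287,233))
two("pin",(233.5,186),(347.5,230.5))
two("arrow tip",(299,242),(277,200.5))
print("arrow",atz(S,(296,247),0.005),atz(T,(278,200),0.01))
# turntable ellipse at z=.036 in top: left 223.5,right 295; top 202.. bottom 273.5
L=atz(T,(223.8,238),.036);R=atz(T,(295,238),.036);U=atz(T,(258,202.2),.036);D=atz(T,(258,273.8),.036)
print(L,R,U,D,(L+R)/2,(U+D)/2)
for uv in((342,218),(363,231),(352,288-40),(331,235)): print("foot",uv,atz(T,uv,.012))
E
```

```text
knobtop end A (array([0.52224966, 0.09753672, 0.18352658]), [np.float64(0.009435291153413215), np.float64(0.009435291153413159)])
knobtop end B (array([0.48432554, 0.08701398, 0.09724971]), [np.float64(0.00790489748035784), np.float64(0.007904897480357786)])
yellow top mid (array([ 0.51500299, -0.00598635,  0.11562983]), [np.float64(0.0010366427294587791), np.float64(0.001036642729458804)])
pin (array([ 0.54761678, -0.21289745,  0.06269105]), [np.float64(0.0030692586604154884), np.float64(0.0030692586604153475)])
arrow tip (array([0.64480731, 0.03809828, 0.01908671]), [np.float64(0.0023848346244581165), np.float64(0.0023848346244581004)])
arrow [0.65522801 0.03057688 0.005     ] [0.64832155 0.03731565 0.01      ]
[0.49349425 0.21336659 0.036     ] [ 0.51150699 -0.03299004  0.036     ] [0.62911624 0.10609864 0.036     ] [0.37963288 0.08428479 0.036     ] [0.50250062 0.09018828 0.036     ] [0.50437456 0.09519172 0.036     ]
foot (342, 218) [ 0.59872391 -0.19537258  0.012     ]
foot (363, 231) [ 0.55725085 -0.27185137  0.012     ]
foot (352, 248) [ 0.49406083 -0.235349    0.012     ]
foot (331, 235) [ 0.53479395 -0.15933292  0.012     ]
```

```bash
cat >> h.py <<'E'
from scipy.spatial.transform import Rotation as Rn
def Rdown(a):
    c,s=np.cos(a),np.sin(a); return np.array([[c,s,0],[s,-c,0],[0,0,-1.]])
def plan(p1,a1,n,hand,start=None):
    """straight rows to world p1, tool-down yaw a1"""
    o=arm.get_obs()
    p0,R0=(o["tcp_pos"],o["orientation"]) if start is None else start
    R1=Rdown(a1); w=Rn.from_matrix(R0.T@R1).as_rotvec(); rows=[];p=p0.copy();R=R0.copy()
    for k in range(1,n+1):
        Rn_=R0@Rn.from_rotvec(w*k/n).as_matrix(); pt=p0+(np.array(p1)-p0)*k/n
        d=R.T@(pt-p)*1000; r=Rn.from_matrix(R.T@Rn_).as_rotvec()
        row=[hand,*np.round(d,1),*np.round(r,3)]; rows.append([float(x) for x in row])
        p=p+R@np.array(row[1:4])/1000; R=R@Rn.from_rotvec(row[4:]).as_matrix()
    for i in range(0,n,8): print(rows[i:i+8])
    return p,R
def st():
    o=arm.get_obs(); print("t",o["t"],"tcp",o["tcp_pos"].round(4),"yaw",np.arctan2(o["orientation"][1,0],o["orientation"][0,0]).round(4),"tilt",o["orientation"][:,2].round(3),"q",o["joint_positions"].round(2),"F",o["force"].round(2),"w",o["gripper_width"].round(4))
E
python3 - <<'E'
from h import *
plan([0.50,0.09,0.33],-0.367,15,87)
E
```

```text
[[87.0, -28.0, 31.0, -7.2, 0.0, 0.0, 0.113], [87.0, -24.3, 33.9, -7.2, 0.0, 0.0, 0.114], [87.0, -20.2, 36.5, -7.2, 0.0, 0.0, 0.113], [87.0, -16.0, 38.5, -7.1, 0.0, 0.0, 0.113], [87.0, -11.6, 40.1, -7.2, 0.0, 0.0, 0.114], [87.0, -7.0, 41.2, -7.2, 0.001, 0.0, 0.113], [87.0, -2.2, 41.7, -7.2, -0.0, 0.0, 0.113], [87.0, 2.4, 41.6, -7.3, -0.0, 0.001, 0.114]]
[[87.0, 7.2, 41.1, -7.2, -0.0, -0.0, 0.113], [87.0, 11.8, 40.1, -7.2, -0.0, -0.0, 0.113], [87.0, 16.2, 38.4, -7.2, -0.0, -0.0, 0.114], [87.0, 20.5, 36.4, -7.2, -0.0, -0.0, 0.113], [87.0, 24.4, 33.8, -7.3, 0.0, 0.0, 0.113], [87.0, 28.1, 30.8, -7.2, 0.0, 0.0, 0.114], [87.0, 31.5, 27.5, -7.2, 0.0, 0.0, 0.113]]
```

Call:
{"op": "servo_tool", "data": {
  "series": [
    [87, -28, 31, -7, 0, 0, 0.113],
    [87, -24, 34, -7, 0, 0, 0.113],
    [87, -20, 36, -7, 0, 0, 0.113],
    [87, -16, 38, -7, 0, 0, 0.113],
    [87, -12, 40, -7, 0, 0, 0.113],
    [87, -7, 41, -7, 0, 0, 0.113],
    [87, -2, 42, -7, 0, 0, 0.113],
    [87, 2, 42, -7, 0, 0, 0.113]
  ]
}}

```text
t: 0.95
tcp_pos: [0.3354, 0.3305, 0.2787]
orientation: [[0.911, 0.412, 0.0], [0.412, -0.911, -0.0], [0.0, 0.0, -1.0]]
force: [0.5, 0.1, 0.5]
gripper_width: 0.0869
```

Call:
{"op": "servo_tool", "data": {
  "series": [
    [87, 7, 41, -7, 0, 0, 0.113],
    [87, 12, 40, -7, 0, 0, 0.113],
    [87, 16, 38, -7, 0, 0, 0.113],
    [87, 20, 36, -7, 0, 0, 0.113],
    [87, 24, 34, -7, 0, 0, 0.113],
    [87, 28, 31, -7, 0, 0, 0.113],
    [87, 31, 28, -7, 0, 0, 0.113],
    [87, 0, 0, 0, 0, 0, 0]
  ]
}}

```text
t: 1.75
tcp_pos: [0.5007, 0.0874, 0.328]
orientation: [[0.932, -0.362, 0.001], [-0.362, -0.932, -0.002], [0.002, 0.001, -1.0]]
force: [0.2, 0.2, 0.9]
gripper_width: 0.087
```

```bash
python3 - <<'E'
from h import *
import pickle
st()
ci=arm.camera_info("wrist"); im=arm.get_image("wrist"); pickle.dump(ci,open("w1.pkl","wb"))
cv2.imwrite("pics/w1.png",cv2.cvtColor(im,cv2.COLOR_RGB2BGR)); st()
E
```

```text
Traceback (most recent call last):
  File "h.py", line 42, in st
    o=arm.get_obs(); print("t",o["t"],"tcp",o["tcp_pos"].round(4),"yaw",np.arctan2(o["orientation"][1,0],o["orientation"][0,0]).round(4),"tilt",o["orientation"][:,2].round(3),"q",o["joint_positions"].round(2),"F",o["force"].round(2),"w",o["gripper_width"].round(4))
                                                                                                                                                                                                                                             ^^^^^^^^^^^^^^^^^^^^^^^^
AttributeError: 'float' object has no attribute 'round'
```

```bash
sed -i 's/o\["gripper_width"\].round(4)/round(o["gripper_width"],4)/' h.py; python3 - <<'E'
from h import *
import pickle
st()
ci=arm.camera_info("wrist"); im=arm.get_image("wrist"); pickle.dump(ci,open("w1.pkl","wb"))
cv2.imwrite("pics/w1.png",cv2.cvtColor(im,cv2.COLOR_RGB2BGR)); st()
E
```

```text
t 1.75 tcp [0.5007 0.0874 0.328 ] yaw -0.3699 tilt [ 0.001 -0.002 -1.   ] q [ 0.02 -0.11  1.68 -0.    1.57  0.39] F [0.21 0.2  0.93] w 0.087
t 1.8 tcp [0.4994 0.0894 0.3274] yaw -0.3659 tilt [-0. -0. -1.] q [ 0.02 -0.11  1.68 -0.    1.58  0.39] F [ 0.19 -0.4  -0.17] w 0.087
```

View pics/w1.png

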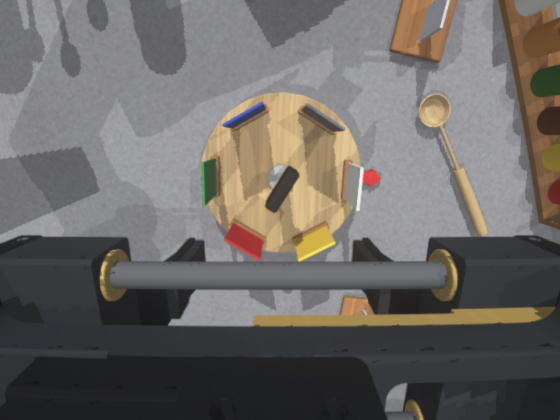

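```bash
python3 - <<'E'
from h import *
zoom("pics/w1.png",(190,90,200,170),4,"pics/w1z.png")
E
```

```text
(no output)
```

View pics/w1z.png

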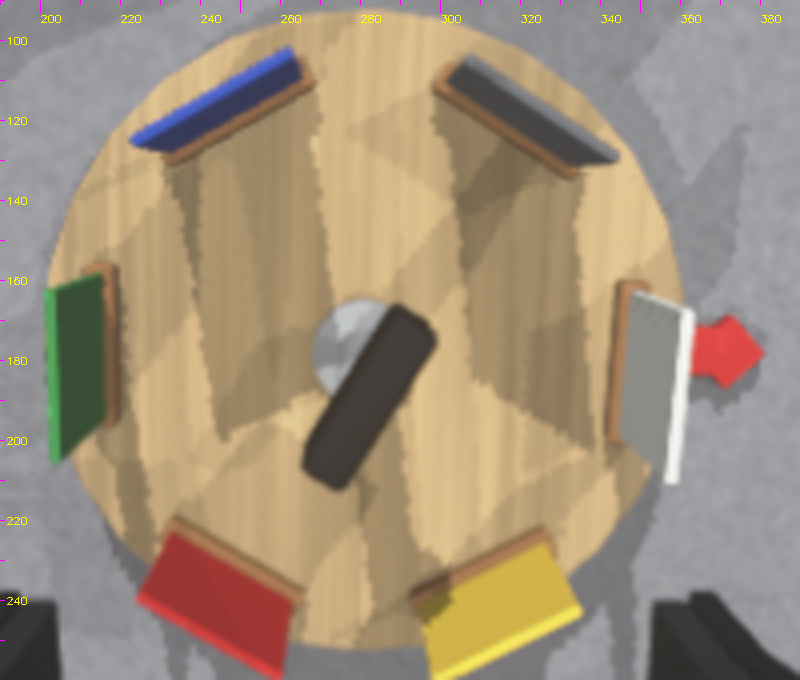

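```bash
python3 - <<'E'
from h import *
import pickle
W=pickle.load(open("w1.pkl","rb"))
im=cv2.imread("pics/w1.png"); 
m=(im.max(2)<75).astype(np.uint8); m[:,:255]=0;m[:,305:]=0;m[:160]=0;m[218:]=0
n,l,s,c=cv2.connectedComponentsWithStats(m);k=1+np.argmax(s[1:,4]);print(s[k],c[k])
cn=cv2.findContours((l==k).astype(np.uint8),0,cv2.CHAIN_APPROX_NONE)[0][0][:,0].astype(float)
P=np.array([atz(W,p,.151)[:2] for p in cn]); 
r=cv2.minAreaRect((P*1000).astype(np.float32));print(r); print(cv2.boxPoints(r))
# turntable centre: from wrist, contour of disc approx points on the rim
pts=[(202,165),(210,130),(225,111),(240,101),(280,93),(300,96),(345,132),(354,150),(358,163),(359,180)]
Q=np.array([atz(W,p,.036)[:2] for p in pts])
from scipy.optimize import least_squares
f=least_squares(lambda v:np.hypot(*(Q-v).T)-.125,[.5,.09]);print("centre",f.x,f.fun.round(4))
C=f.x
tip=atz(W,(379,178),.008)[:2];print("arrow",tip,np.hypot(*(tip-C)),np.degrees(np.arctan2(*(tip-C)[::-1])))
cards={"white":((357,167),(356,210)),"red":((224,240),(259,260)),"yellow":((297,259),(333,242)),"grey":((306,104),(342,130)),"blue":((222,125),(260,102)),"green":((203,162),(204,205))}
for n,(a,b) in cards.items():
    A,B=atz(W,a,.12)[:2],atz(W,b,.12)[:2];M=(A+B)/2-C
    print(n,((A+B)/2).round(4),"len",np.hypot(*(A-B)).round(4),"r",np.hypot(*M).round(4),"ang",np.degrees(np.arctan2(M[1],M[0])).round(1))
E
```

```text
[266 167  32  45 615] [281.45691057 188.89268293]
((508.119384765625, 91.815185546875), (54.778751373291016, 15.943771362304688), 37.496788024902344)
[[481.53638   81.4676  ]
 [491.2416    68.818016]
 [534.7024   102.16277 ]
 [524.9972   114.812355]]
centre [0.50368227 0.08938899] [-0.0062  0.0003  0.0021  0.0019 -0.     -0.     -0.0029 -0.0019 -0.0002
  0.0007]
arrow [0.65795483 0.02650997] 0.16659470060988196 -22.175019110407696
white [0.5964 0.0522] len 0.0557 r 0.0999 ang -21.9
red [0.4271 0.0285] len 0.0544 r 0.0979 ang -141.5
yellow [ 0.5187 -0.0079] len 0.0536 r 0.0985 ang -81.2
grey [0.5865 0.1501] len 0.0537 r 0.1027 ang 36.2
blue [0.4944 0.1901] len 0.0534 r 0.1012 ang 95.2
green [0.417  0.1288] len 0.0552 r 0.0953 ang 155.5
```

```bash
python3 - <<'E'
from h import *
s=plan([0.5067,0.0908,0.24],-0.916,6,87)
plan([0.5067,0.0908,0.118],-0.916,6,87,s)
E
```

```text
[[87.0, 1.1, -0.7, 14.6, 0.0, 0.0, 0.092], [87.0, 1.0, -0.7, 14.5, 0.0, 0.0, 0.091], [87.0, 0.9, -0.8, 14.6, 0.0, 0.0, 0.092], [87.0, 0.8, -0.9, 14.6, 0.0, 0.0, 0.092], [87.0, 0.8, -1.0, 14.5, 0.0, 0.0, 0.091], [87.0, 0.6, -1.1, 14.6, 0.0, -0.0, 0.092]]
[[87.0, 0.0, -0.0, 20.3, 0.0, -0.0, 0.0], [87.0, 0.0, -0.0, 20.4, 0.0, -0.0, 0.0], [87.0, 0.0, -0.0, 20.3, 0.0, -0.0, 0.0], [87.0, 0.0, -0.0, 20.3, 0.0, -0.0, 0.0], [87.0, 0.0, -0.0, 20.4, 0.0, -0.0, 0.0], [87.0, 0.0, -0.0, 20.3, 0.0, -0.0, 0.0]]
```

Call:
{"op": "servo_tool", "data": {
  "series": [
    [87, 1.1, -0.7, 14.6, 0, 0, 0.092],
    [87, 1, -0.7, 14.6, 0, 0, 0.092],
    [87, 0.9, -0.8, 14.6, 0, 0, 0.092],
    [87, 0.8, -0.9, 14.6, 0, 0, 0.092],
    [87, 0.8, -1, 14.6, 0, 0, 0.092],
    [87, 0.6, -1.1, 14.6, 0, 0, 0.092],
    [87, 0, 0, 20, 0, 0, 0],
    [87, 0, 0, 0, 0, 0, 0]
  ]
}}

```text
t: 2.6
tcp_pos: [0.503, 0.094, 0.2166]
orientation: [[0.613, -0.79, -0.006], [-0.79, -0.613, 0.0], [-0.004, 0.005, -1.0]]
force: [0.2, -0.3, 0.2]
gripper_width: 0.0871
```

```bash
python3 - <<'E'
from h import *
st()
im=arm.get_image("wrist"); W=arm.camera_info("wrist")
print(proj(W,[[.5067,.0908,.151]]))
cv2.imwrite("pics/w2.png",cv2.cvtColor(im,cv2.COLOR_RGB2BGR)); st()
E
```

```text
t 2.6 tcp [0.503  0.094  0.2166] yaw -0.9115 tilt [-0.006  0.    -1.   ] q [ 0.03 -0.04  1.82  0.    1.37  0.94] F [ 0.16 -0.31  0.2 ] w 0.0871
[[281.36915037 221.97217489]]
t 2.65 tcp [0.504  0.0939 0.2184] yaw -0.9117 tilt [-0.004  0.    -1.   ] q [ 0.03 -0.04  1.82  0.    1.37  0.94] F [-0.48 -0.65 -0.2 ] w 0.0871
```

View pics/w2.png

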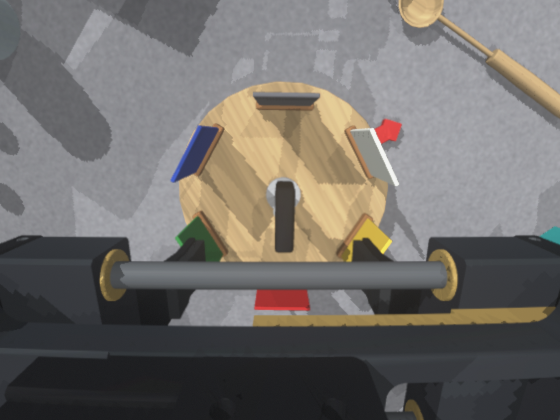

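```bash
python3 - <<'E'
from h import *
for i in range(3): st()
W=arm.camera_info("wrist")
im=cv2.imread("pics/w2.png");m=(im.max(2)<75).astype(np.uint8);m[:178]=0;m[258:]=0;m[:,:262]=0;m[:,310:]=0
n,l,s,c=cv2.connectedComponentsWithStats(m);k=1+np.argmax(s[1:,4]);print(s[k],c[k])
cn=cv2.findContours((l==k).astype(np.uint8),0,cv2.CHAIN_APPROX_NONE)[0][0][:,0].astype(float)
P=np.array([atz(W,p,.151)[:2] for p in cn]); r=cv2.minAreaRect((P*1000).astype(np.float32));print(r)
B=cv2.boxPoints(r);print(B)
E
```

```text
t 2.65 tcp [0.504  0.0939 0.2184] yaw -0.9117 tilt [-0.004  0.    -1.   ] q [ 0.03 -0.04  1.82  0.    1.37  0.94] F [-0.48 -0.65 -0.2 ] w 0.0871
t 2.65 tcp [0.504  0.0939 0.2184] yaw -0.9117 tilt [-0.004  0.    -1.   ] q [ 0.03 -0.04  1.82  0.    1.37  0.94] F [-0.48 -0.65 -0.2 ] w 0.0871
t 2.65 tcp [0.504  0.0939 0.2184] yaw -0.9117 tilt [-0.004  0.    -1.   ] q [ 0.03 -0.04  1.82  0.    1.37  0.94] F [-0.48 -0.65 -0.2 ] w 0.0871
[ 276  182   18   70 1206] [284.29353234 216.36069652]
((511.19976806640625, 91.0614013671875), (58.09392166137695, 13.81855583190918), 37.632442474365234)
[[483.97745   78.79727 ]
 [492.41495   67.853745]
 [538.4221   103.32553 ]
 [529.9846   114.26906 ]]
```

Call:
{"op": "servo_tool", "data": {
  "series": [
    [87, 4.5, -1.5, 15, 0, 0, 0],
    [87, 0, 0, 20, 0, 0, 0],
    [87, 0, 0, 20, 0, 0, 0],
    [87, 0, 0, 20, 0, 0, 0],
    [87, 0, 0, 20, 0, 0, 0],
    [87, 0, 0, 5, 0, 0, 0],
    [87, 0, 0, 0, 0, 0, 0]
  ]
}}

```text
t: 3.35
tcp_pos: [0.5094, 0.0903, 0.1193]
orientation: [[0.611, -0.792, -0.001], [-0.792, -0.611, 0.0], [-0.001, 0.001, -1.0]]
force: [0.2, 0.2, -0.5]
gripper_width: 0.0867
```

Call:
{"op": "servo_tool", "data": {
  "series": [
    [10, 0, 0, 0, 0, 0, 0],
    [10, 0, 0, 0, 0, 0, 0],
    [10, 0, 0, 0, 0, 0, 0],
    [10, 0, 0, 0, 0, 0, 0],
    [10, 0, 0, 0, 0, 0, 0]
  ],
  "force": 25
}}

```text
t: 3.85
tcp_pos: [0.51, 0.0903, 0.1203]
orientation: [[0.611, -0.792, 0.001], [-0.792, -0.611, 0.0], [0.0, -0.0, -1.0]]
force: [-0.1, -0.3, 1.0]
gripper_width: 0.0547
```

Call:
{"op": "servo_tool", "data": {
  "series": [
    [10, 0, 0, 0, 0, 0, 0],
    [10, 0, 0, 0, 0, 0, 0],
    [10, 0, 0, 0, 0, 0, 0],
    [10, 0, 0, 0, 0, 0, 0],
    [10, 0, 0, 0, 0, 0, 0],
    [10, 0, 0, 0, 0, 0, 0],
    [10, 0, 0, 0, 0, 0, 0]
  ],
  "force": 25
}}

```text
t: 4.55
tcp_pos: [0.5082, 0.092, 0.1198]
orientation: [[0.611, -0.792, -0.003], [-0.792, -0.611, 0.003], [-0.004, 0.001, -1.0]]
force: [-4.7, 6.5, 3.9]
gripper_width: 0.0161
```

Call:
{"op": "servo_tool", "data": {
  "series": [
    [10, -2, 0, 0, 0, 0, -0.05],
    [10, 0, 0, 0, 0, 0, -0.1],
    [10, 0, 0, 0, 0, 0, -0.1],
    [10, 0, 0, 0, 0, 0, -0.1],
    [10, 0, 0, 0, 0, 0, -0.1],
    [10, 0, 0, 0, 0, 0, -0.1],
    [10, 0, 0, 0, 0, 0, -0.1],
    [10, 0, 0, 0, 0, 0, -0.1]
  ],
  "force": 30
}}

```text
t: 5.35
tcp_pos: [0.5072, 0.0926, 0.1198]
orientation: [[0.987, -0.159, -0.003], [-0.159, -0.987, 0.001], [-0.003, -0.001, -1.0]]
force: [-5.6, 3.1, 4.7]
gripper_width: 0.0156
```

Call:
{"op": "servo_tool", "data": {
  "series": [
    [10, 0, 0, 0, 0, 0, -0.1],
    [10, 0, 0, 0, 0, 0, -0.1],
    [10, 0, 0, 0, 0, 0, -0.1],
    [10, 0, 0, 0, 0, 0, 0],
    [10, 0, 0, 0, 0, 0, 0]
  ]
}}

```text
t: 5.85
tcp_pos: [0.5067, 0.0927, 0.1198]
orientation: [[0.991, 0.136, -0.004], [0.136, -0.991, 0.001], [-0.004, -0.002, -1.0]]
force: [-7.7, 2.9, 5.6]
gripper_width: 0.0154
```

```bash
python3 - <<'E'
from h import *
st(); print(arm.get_obs()["torque"])
cv2.imwrite("pics/s3.png",cv2.cvtColor(arm.get_image("scene"),cv2.COLOR_RGB2BGR))
zoom("pics/s3.png",(200,120,200,140),4,"pics/s3z.png")
E
```

```text
t 5.85 tcp [0.5067 0.0927 0.1198] yaw 0.1365 tilt [-0.004  0.001 -1.   ] q [ 0.03  0.06  1.91  0.    1.18 -0.11] F [-7.75  2.86  5.64] w 0.0154
[0.3344884  1.22979015 0.03641395]
```

View pics/s3z.png

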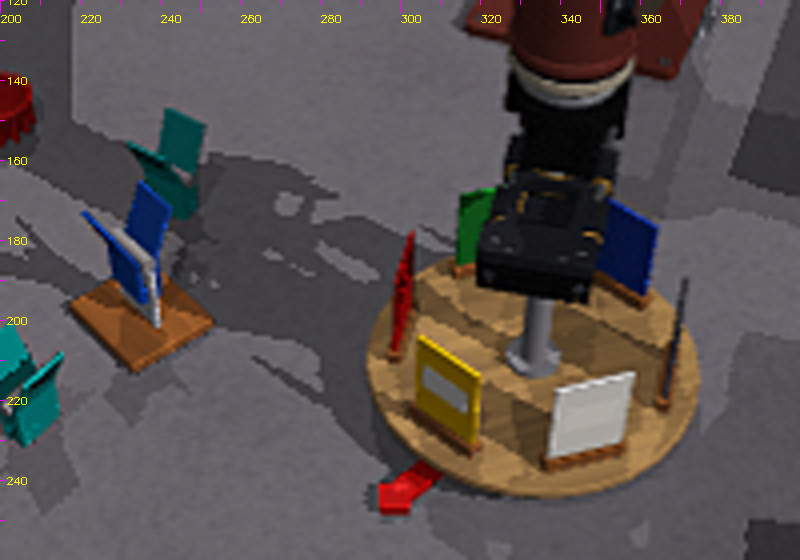

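Yellow is now at the red arrow: the card sits at (322,217) where the white one stood before. Releasing the knob.

Call:
{"op": "servo_tool", "data": {
  "series": [
    [87, 0, 0, 0, 0, 0, 0],
    [87, 0, 0, 0, 0, 0, 0],
    [87, 0, 0, 0, 0, 0, 0],
    [87, 0, 0, 0, 0, 0, 0],
    [87, 0, 0, 0, 0, 0, 0],
    [87, 0, 0, 0, 0, 0, 0],
    [87, 0, 0, 0, 0, 0, 0],
    [87, 0, 0, 0, 0, 0, 0]
  ]
}}

```text
t: 6.7
tcp_pos: [0.5085, 0.0918, 0.1199]
orientation: [[0.991, 0.136, 0.0], [0.136, -0.991, -0.0], [0.0, 0.0, -1.0]]
force: [0.4, -0.4, -0.5]
gripper_width: 0.0717
```

Call:
{"op": "servo_tool", "data": {
  "series": [
    [87, 0, 0, -20, 0, 0, 0],
    [87, 0, 0, -30, 0, 0, 0],
    [87, 0, 0, -40, 0, 0, 0],
    [87, 0, 0, -40, 0, 0, 0],
    [87, 0, 0, -40, 0, 0, 0],
    [87, 0, 0, -40, 0, 0, 0],
    [87, 0, 0, 0, 0, 0, 0]
  ]
}}

```text
t: 7.4
tcp_pos: [0.5113, 0.092, 0.3372]
orientation: [[0.991, 0.136, 0.012], [0.136, -0.991, 0.0], [0.012, 0.001, -1.0]]
force: [1.3, 0.9, -0.6]
gripper_width: 0.0872
```

```bash
python3 - <<'E'
from h import *
import pickle
st()
W=arm.camera_info("wrist"); pickle.dump(W,open("w4.pkl","wb"))
cv2.imwrite("pics/w4.png",cv2.cvtColor(arm.get_image("wrist"),cv2.COLOR_RGB2BGR)); st()
E
```

```text
t 7.4 tcp [0.5113 0.092  0.3372] yaw 0.1361 tilt [ 0.012  0.    -1.   ] q [ 0.03 -0.1   1.65  0.    1.58 -0.11] F [ 1.28  0.88 -0.57] w 0.0872
t 7.45 tcp [0.5102 0.0919 0.3338] yaw 0.136 tilt [ 0.007  0.    -1.   ] q [ 0.03 -0.09  1.65 -0.    1.58 -0.11] F [-0.79 -0.95 -0.01] w 0.0873
```

View pics/w4.png

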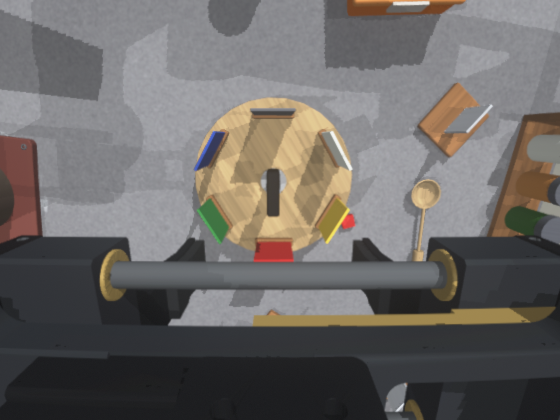

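```bash
python3 - <<'E'
from h import *
plan([0.519,-0.265,0.31],-0.51,8,87)
E
```

```text
[[87.0, -5.0, 44.3, 3.0, -0.0, -0.001, 0.081], [87.0, -1.4, 44.7, 2.9, -0.0, -0.001, 0.081], [87.0, 2.3, 44.5, 3.0, -0.001, -0.001, 0.08], [87.0, 5.8, 44.3, 3.0, 0.0, -0.001, 0.081], [87.0, 9.3, 43.6, 3.0, 0.0, -0.0, 0.081], [87.0, 12.9, 42.7, 3.0, -0.0, -0.001, 0.081], [87.0, 16.3, 41.6, 3.0, -0.0, -0.001, 0.08], [87.0, 19.5, 40.1, 3.0, -0.0, -0.001, 0.081]]
```

Call:
{"op": "servo_tool", "data": {
  "series": [
    [87, -5, 44, 3, 0, 0, 0.081],
    [87, -1.5, 45, 3, 0, 0, 0.081],
    [87, 2, 45, 3, 0, 0, 0.081],
    [87, 6, 44, 3, 0, 0, 0.081],
    [87, 9, 44, 3, 0, 0, 0.081],
    [87, 13, 43, 3, 0, 0, 0.081],
    [87, 16, 42, 3, 0, 0, 0.081],
    [87, 20, 40, 3, 0, 0, 0.081]
  ]
}}

```text
t: 8.25
tcp_pos: [0.5155, -0.2678, 0.3039]
orientation: [[0.87, -0.493, -0.002], [-0.493, -0.87, 0.002], [-0.002, -0.0, -1.0]]
force: [1.4, 0.6, 0.1]
gripper_width: 0.0869
```

Call:
{"op": "servo_tool", "data": {
  "series": [
    [87, 0, 0, 0, 0, 0, 0],
    [87, 0, 0, 0, 0, 0, 0]
  ]
}}

```text
t: 8.45
tcp_pos: [0.5155, -0.2667, 0.3037]
orientation: [[0.871, -0.491, -0.003], [-0.491, -0.871, 0.002], [-0.004, -0.001, -1.0]]
force: [0.1, -0.7, 0.1]
gripper_width: 0.087
```

```bash
python3 - <<'E'
from h import *
import pickle
W=arm.camera_info("wrist"); pickle.dump(W,open("w5.pkl","wb"));st()
cv2.imwrite("pics/w5.png",cv2.cvtColor(arm.get_image("wrist"),cv2.COLOR_RGB2BGR)); st()
E
```

```text
t 8.45 tcp [ 0.5155 -0.2667  0.3037] yaw -0.5135 tilt [-0.003  0.002 -1.   ] q [-0.61  0.08  1.54  0.    1.53 -0.1 ] F [ 0.14 -0.73  0.06] w 0.087
t 8.5 tcp [ 0.5159 -0.2657  0.3044] yaw -0.5119 tilt [-0.002  0.002 -1.   ] q [-0.61  0.07  1.54  0.    1.53 -0.1 ] F [1.23 0.36 0.28] w 0.087
```

View pics/w5.png

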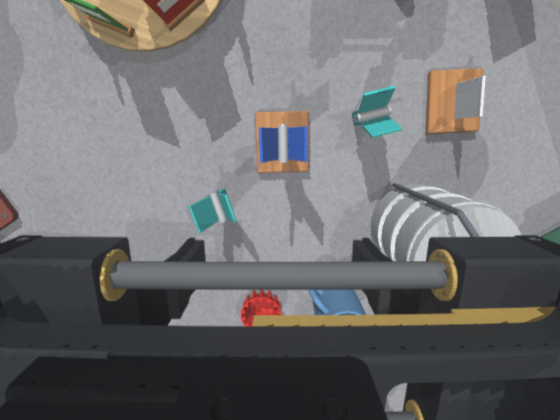

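```bash
python3 - <<'E'
from h import *
zoom("pics/w5.png",(240,100,90,80),8,"pics/w5z.png")
E
```

```text
(no output)
```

View pics/w5z.png

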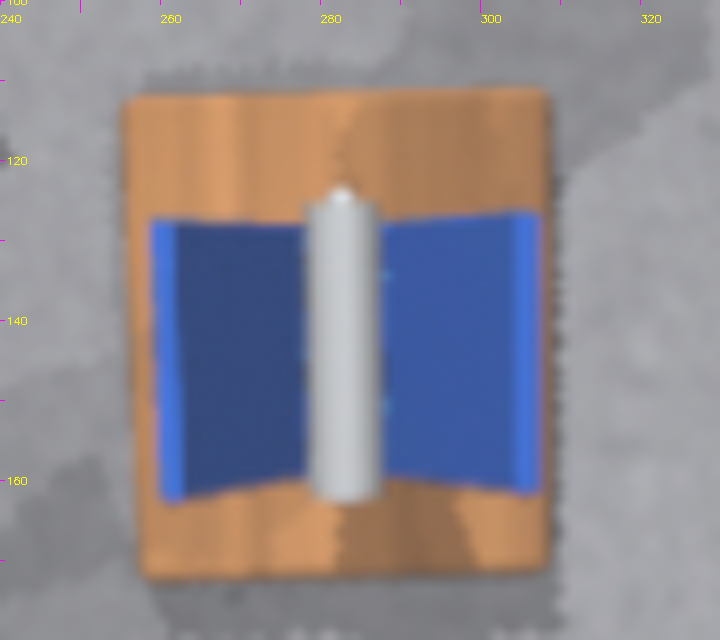

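Call:
{"op": "servo_tool", "data": {
  "series": [
    [87, 0, -20, 20, 0, 0, 0],
    [87, 0, -20, 20, 0, 0, 0],
    [87, 0, -10, 20, 0, 0, 0],
    [87, 0, 0, 20, 0, 0, 0],
    [87, 0, 0, 10, 0, 0, 0],
    [87, 0, 0, 0, 0, 0, 0],
    [87, 0, 0, 0, 0, 0, 0]
  ]
}}

```text
t: 9.2
tcp_pos: [0.5412, -0.2224, 0.2168]
orientation: [[0.872, -0.489, 0.001], [-0.489, -0.872, -0.0], [0.001, -0.0, -1.0]]
force: [1.2, -0.1, 0.3]
gripper_width: 0.0869
```

```bash
python3 - <<'E'
from h import *
import pickle
W=arm.camera_info("wrist"); pickle.dump(W,open("w6.pkl","wb"));st()
cv2.imwrite("pics/w6.png",cv2.cvtColor(arm.get_image("wrist"),cv2.COLOR_RGB2BGR)); st()
zoom("pics/w6.png",(210,110,140,130),5,"pics/w6z.png")
E
```

```text
t 9.2 tcp [ 0.5412 -0.2224  0.2168] yaw -0.5111 tilt [ 0.001 -0.    -1.   ] q [-0.52  0.13  1.64  0.    1.37 -0.01] F [ 1.23 -0.14  0.28] w 0.0869
t 9.25 tcp [ 0.5415 -0.2228  0.2173] yaw -0.5116 tilt [ 0.002 -0.001 -1.   ] q [-0.53  0.13  1.64 -0.    1.37 -0.01] F [-0.44  0.8   0.48] w 0.087
```

View pics/w6z.png

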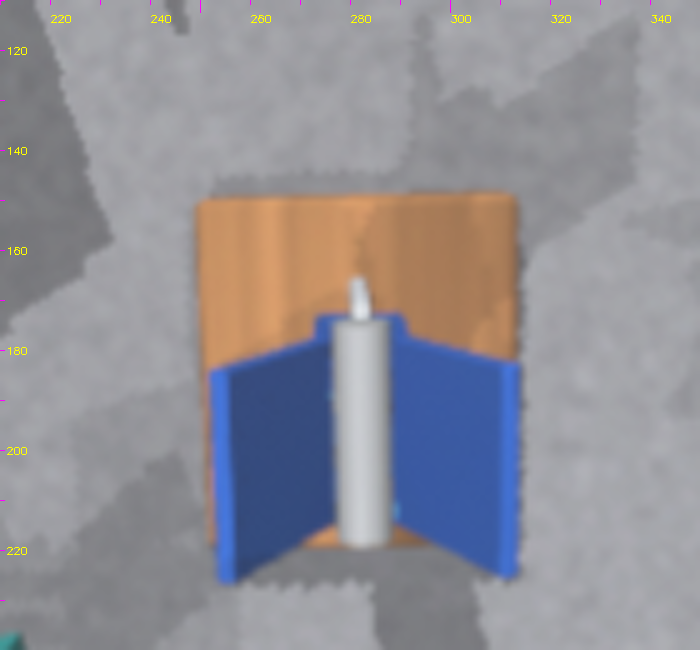

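```bash
python3 - <<'E'
from h import *
import pickle
A=pickle.load(open("w5.pkl","rb"));B=pickle.load(open("w6.pkl","rb"))
pts={"LA":((258.7,127.5),(250,184)),"LB":((260.5,163),(253.5,226.5)),"RA":((306.8,126.5),(312,182.5)),"RB":((307,161.5),(312.3,225.5)),"PA":((282.3,125),(280.3,173.5)),"PB":((283.3,162),(281,219))}
X={}
for k,(a,b) in pts.items():
    X[k],e=tri([pix2ray(A,a),pix2ray(B,b)]);print(k,X[k].round(4),np.round(e[0],4), atz(B,b,.120 if k[0]!='P' else .082).round(4))
for v in ("tri",):
  Z={k:atz(B,pts[k][1],.120 if k[0]!='P' else .082) for k in pts}
  for Q in (X,Z):
    L=(Q["LA"]+Q["LB"])/2;R=(Q["RA"]+Q["RB"])/2;P=(Q["PA"]+Q["PB"])/2
    d=R-L;e=(Q["LA"]-Q["LB"]+Q["RA"]-Q["RB"])
    print("mid",(L+R)/2,"pin",P,"ang x",np.arctan2(d[1],d[0]),"width",np.hypot(*d[:2]),"ang y-90",np.arctan2(e[1],e[0])-np.pi/2)
E
```

```text
LA [ 0.5343 -0.1885  0.1197] 0.0008 [ 0.5337 -0.188   0.12  ]
LB [ 0.5159 -0.2246  0.1167] 0.0004 [ 0.5163 -0.2236  0.12  ]
RA [ 0.5829 -0.2148  0.1158] 0.0005 [ 0.5823 -0.2138  0.12  ]
RB [ 0.5643 -0.2497  0.1191] 0.0004 [ 0.564  -0.2492  0.12  ]
PA [ 0.56   -0.1983  0.0765] 0.0008 [ 0.5596 -0.1973  0.082 ]
PB [ 0.5383 -0.239   0.0856] 0.001 [ 0.537  -0.2393  0.082 ]
mid [ 0.54934067 -0.21940226  0.11779459] pin [ 0.54917892 -0.21864762  0.08103697] ang x -0.4872300401517848 width 0.05488324915959353 ang y-90 -0.4803983161850025
mid [ 0.54907546 -0.21865525  0.12      ] pin [ 0.54830247 -0.21832894  0.082     ] ang x -0.4906479001209059 width 0.054595395517458935 ang y-90 -0.46495894228058865
```

```bash
python3 - <<'E'
from h import *
import pickle
A=pickle.load(open("w5.pkl","rb"));T=arm.camera_info("top");S=arm.camera_info("scene")
print("base left edge",atz(A,(376,225),.03), "top rim left",atz(A,(420,215),.2), "handle corner",atz(A,(393,185),.15))
print("top cam lid centre",atz(T,(420,192),.19),"bottom",atz(T,(408,208),.02))
print("scene base",atz(S,(160,212),.0), "tri lid", tri([pix2ray(T,(420,192)),pix2ray(S,(146,168))]))
zoom("pics/top0.png",(320,160,150,110),5,"pics/t0z.png")
c,s=np.cos(-.487),np.sin(-.487)
print("body end",.549+.095*c,-.219+.095*s)
plan([0.549,-0.219,0.16],-0.487,3,87)
E
```

```text
base left edge [ 0.61585686 -0.39886447  0.03      ] top rim left [ 0.63115387 -0.33653084  0.2       ] handle corner [ 0.6333004  -0.31434982  0.15      ]
top cam lid centre [ 0.66499583 -0.41811559  0.19      ] bottom [ 0.65056016 -0.42853102  0.02      ]
scene base [ 0.68103917 -0.41438924  0.        ] tri lid (array([ 0.6695558 , -0.42302864,  0.17298615]), [np.float64(0.00044064259519358364), np.float64(0.00044064259519356803)])
body end 0.6329553725478837 -0.26345779369633693
[[87.0, 1.5, -2.3, 19.1, 0.0, -0.001, -0.008], [87.0, 1.6, -2.4, 19.1, 0.0, -0.0, -0.008], [87.0, 1.6, -2.3, 19.1, 0.0, -0.001, -0.009]]
```

View pics/t0z.png

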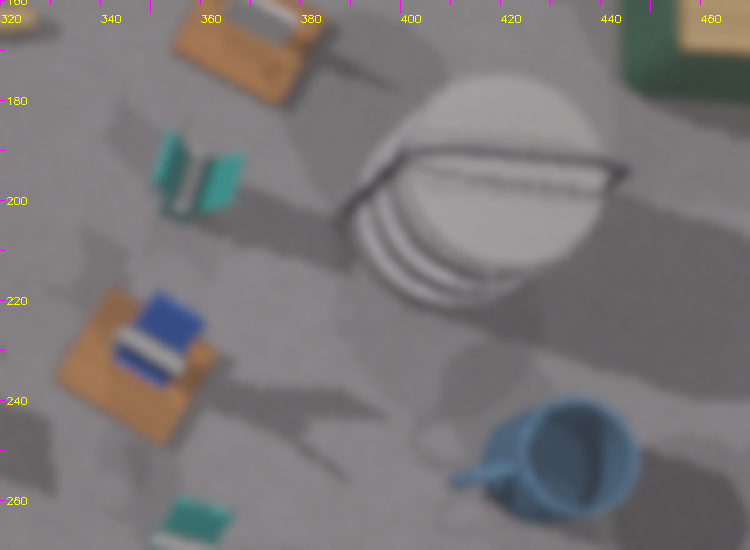

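Call:
{"op": "servo_tool", "data": {
  "series": [
    [87, 1.5, -2.3, 19, 0, 0, -0.008],
    [87, 1.6, -2.3, 19, 0, 0, -0.008],
    [87, 1.6, -2.3, 19, 0, 0, -0.009],
    [87, 0, 0, 20, 0, 0, 0],
    [87, 0, 0, 20, 0, 0, 0],
    [87, 0, 0, 18, 0, 0, 0],
    [87, 0, 0, 7, 0, 0, 0],
    [87, 0, 0, 0, 0, 0, 0]
  ]
}}

```text
t: 10.05
tcp_pos: [0.5482, -0.219, 0.0938]
orientation: [[0.884, -0.468, -0.001], [-0.468, -0.884, 0.0], [-0.001, -0.0, -1.0]]
force: [-0.1, 0.4, 0.8]
gripper_width: 0.0867
```

```bash
python3 - <<'E'
from h import *
st()
cv2.imwrite("pics/w7.png",cv2.cvtColor(arm.get_image("wrist"),cv2.COLOR_RGB2BGR)); st()
zoom("pics/w7.png",(170,180,220,160),3,"pics/w7z.png")
cv2.imwrite("pics/s7.png",cv2.cvtColor(arm.get_image("scene"),cv2.COLOR_RGB2BGR)); st()
zoom("pics/s7.png",(180,110,130,110),6,"pics/s7z.png")
E
```

```text
t 10.05 tcp [ 0.5482 -0.219   0.0938] yaw -0.4872 tilt [-0.001  0.    -1.   ] q [-0.51  0.26  1.73  0.    1.15 -0.03] F [-0.11  0.42  0.79] w 0.0867
t 10.1 tcp [ 0.5488 -0.2193  0.0948] yaw -0.4872 tilt [ 0.001 -0.    -1.   ] q [-0.51  0.26  1.73  0.    1.15 -0.03] F [-0.44  0.62 -0.22] w 0.087
t 10.15 tcp [ 0.5492 -0.2195  0.0954] yaw -0.4872 tilt [ 0.002 -0.001 -1.   ] q [-0.51  0.26  1.73 -0.    1.15 -0.03] F [0.35 0.1  0.34] w 0.0868
```

View pics/w7z.png

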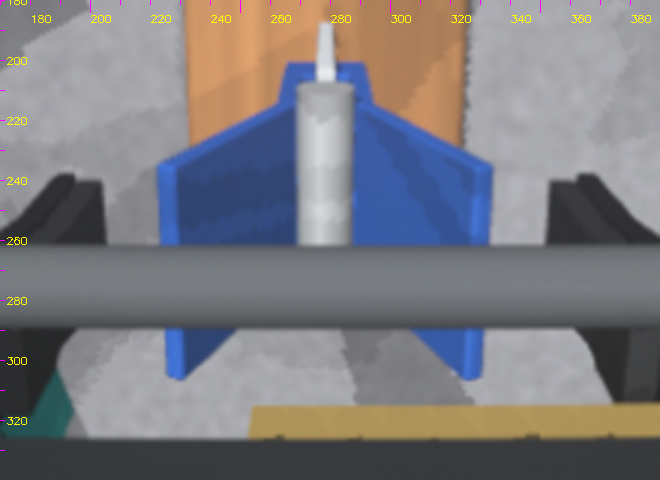

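View pics/s7z.png

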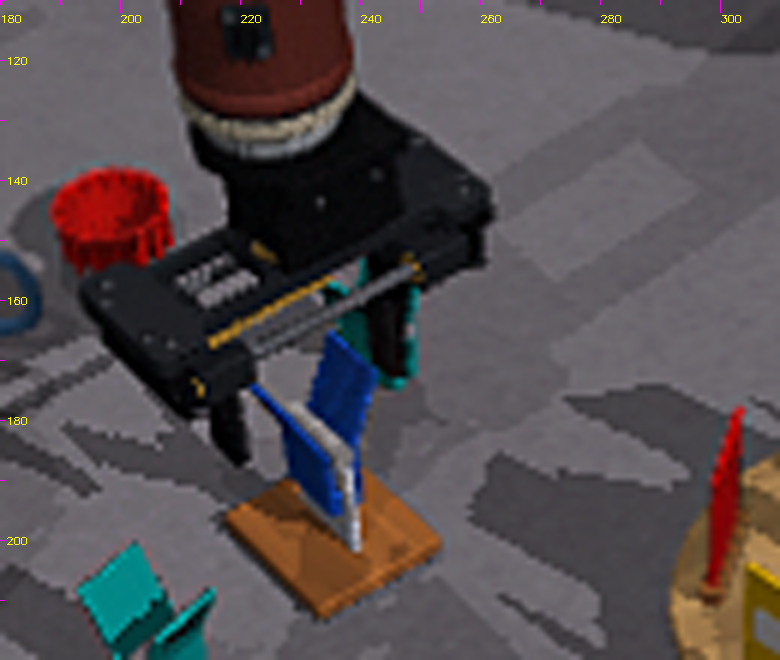

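Call:
{"op": "servo_tool", "data": {
  "series": [
    [12, 0, 0, 0, 0, 0, 0],
    [12, 0, 0, 0, 0, 0, 0],
    [12, 0, 0, 0, 0, 0, 0],
    [12, 0, 0, 0, 0, 0, 0],
    [12, 0, 0, 0, 0, 0, 0],
    [12, 0, 0, 0, 0, 0, 0],
    [12, 0, 0, 0, 0, 0, 0],
    [12, 0, 0, 0, 0, 0, 0]
  ],
  "force": 18
}}

```text
t: 10.95
tcp_pos: [0.5499, -0.2198, 0.0958]
orientation: [[0.884, -0.468, 0.003], [-0.468, -0.884, -0.002], [0.004, 0.0, -1.0]]
force: [0.5, 0.4, 7.4]
gripper_width: 0.0312
```

Call:
{"op": "servo_tool", "data": {
  "series": [
    [12, 0, 0, 0, 0, 0, 0],
    [12, 0, 0, 0, 0, 0, 0],
    [12, 0, 0, 0, 0, 0, 0],
    [12, 0, 0, 0, 0, 0, 0],
    [12, 0, 0, 0, 0, 0, 0],
    [12, 0, 0, 0, 0, 0, 0],
    [12, 0, 0, 0, 0, 0, 0],
    [12, 0, 0, 0, 0, 0, 0]
  ]
}}

```text
t: 11.75
tcp_pos: [0.5488, -0.2193, 0.0964]
orientation: [[0.884, -0.468, 0.001], [-0.468, -0.884, -0.001], [0.001, 0.0, -1.0]]
force: [-5.1, 2.8, 14.3]
gripper_width: 0.0183
```

```bash
python3 - <<'E'
from h import *
st()
cv2.imwrite("pics/w8.png",cv2.cvtColor(arm.get_image("wrist"),cv2.COLOR_RGB2BGR)); st()
zoom("pics/w8.png",(170,180,220,160),3,"pics/w8z.png")
cv2.imwrite("pics/s8.png",cv2.cvtColor(arm.get_image("scene"),cv2.COLOR_RGB2BGR)); st()
zoom("pics/s8.png",(180,110,130,110),6,"pics/s8z.png")
E
```

```text
t 11.75 tcp [ 0.5488 -0.2193  0.0964] yaw -0.4869 tilt [ 0.001 -0.001 -1.   ] q [-0.51  0.26  1.73 -0.    1.15 -0.03] F [-5.1   2.85 14.26] w 0.0183
t 11.8 tcp [ 0.5488 -0.2192  0.0964] yaw -0.4868 tilt [ 0.001 -0.001 -1.   ] q [-0.51  0.26  1.73 -0.    1.15 -0.03] F [-5.82  2.52 14.31] w 0.0186
t 11.85 tcp [ 0.5488 -0.2192  0.0964] yaw -0.4868 tilt [ 0.001 -0.001 -1.   ] q [-0.51  0.26  1.73 -0.    1.15 -0.03] F [-4.62  2.84 13.8 ] w 0.0182
```

View pics/w8z.png

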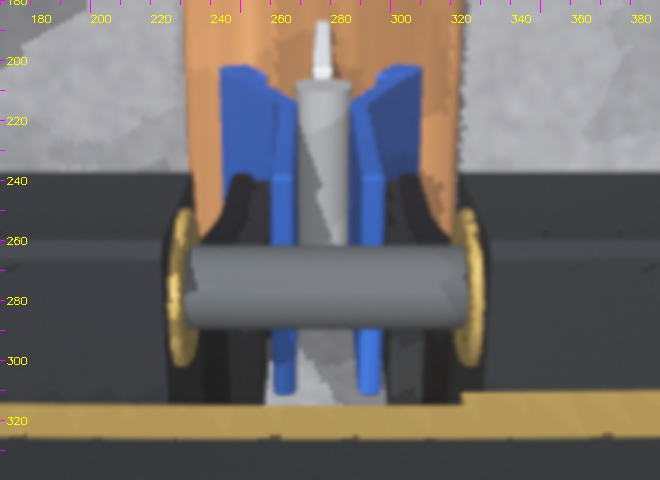

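View pics/s8z.png

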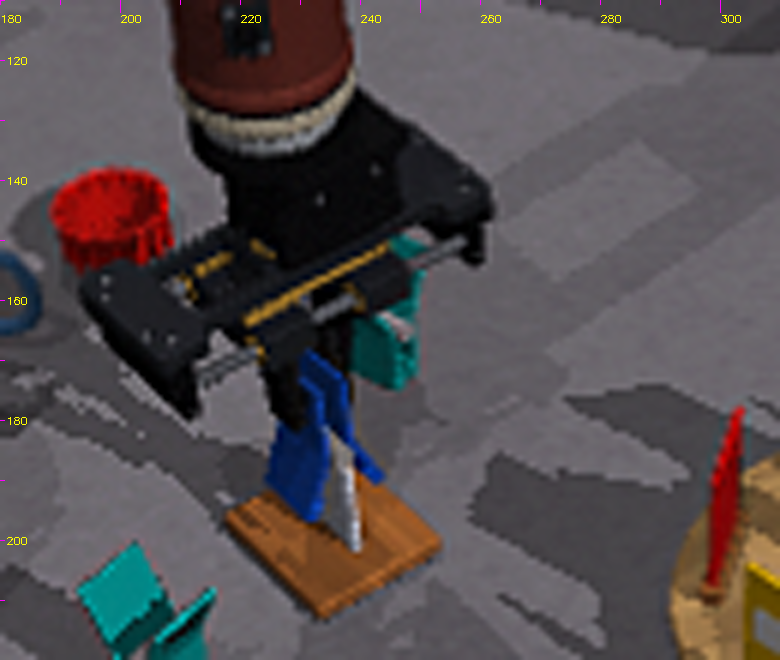

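Call:
{"op": "servo_tool", "data": {
  "series": [
    [12, 0, 0, -5, 0, 0, 0],
    [12, 0, 0, -10, 0, 0, 0],
    [12, 0, 0, -15, 0, 0, 0],
    [12, 0, 0, -20, 0, 0, 0],
    [12, 0, 0, -25, 0, 0, 0],
    [12, 0, 0, -25, 0, 0, 0],
    [12, 0, 0, -25, 0, 0, 0],
    [12, 0, 0, -25, 0, 0, 0]
  ]
}}

```text
t: 12.65
tcp_pos: [0.5484, -0.219, 0.2461]
orientation: [[0.884, -0.468, 0.001], [-0.468, -0.884, -0.0], [0.001, 0.0, -1.0]]
force: [0.2, 0.3, -0.1]
gripper_width: 0.0184
```

Call:
{"op": "servo_tool", "data": {
  "series": [
    [12, 0, 0, -25, 0, 0, 0],
    [12, 0, 0, -20, 0, 0, 0],
    [12, 0, 0, 0, 0, 0, 0],
    [12, 0, 0, 0, 0, 0, 0]
  ]
}}

```text
t: 13.05
tcp_pos: [0.5485, -0.219, 0.2893]
orientation: [[0.884, -0.468, 0.001], [-0.468, -0.884, -0.001], [0.001, 0.0, -1.0]]
force: [0.1, -0.2, -0.4]
gripper_width: 0.0182
```

```bash
python3 - <<'E'
from h import *
import pickle
st();W=arm.camera_info("wrist"); pickle.dump(W,open("w9.pkl","wb"))
cv2.imwrite("pics/w9.png",cv2.cvtColor(arm.get_image("wrist"),cv2.COLOR_RGB2BGR)); st()
zoom("pics/w9.png",(170,180,220,160),3,"pics/w9z.png")
cv2.imwrite("pics/s9.png",cv2.cvtColor(arm.get_image("scene"),cv2.COLOR_RGB2BGR)); st()
zoom("pics/s9.png",(170,70,160,130),5,"pics/s9z.png")
E
```

```text
t 13.05 tcp [ 0.5485 -0.219   0.2893] yaw -0.487 tilt [ 0.001 -0.001 -1.   ] q [-0.51  0.1   1.54 -0.    1.5  -0.03] F [ 0.12 -0.21 -0.45] w 0.0182
t 13.1 tcp [ 0.5479 -0.2187  0.288 ] yaw -0.487 tilt [-0.001  0.001 -1.   ] q [-0.51  0.1   1.54 -0.    1.5  -0.03] F [-0.11  0.41 -1.36] w 0.018
t 13.15 tcp [ 0.5477 -0.2186  0.2874] yaw -0.487 tilt [-0.002  0.001 -1.   ] q [-0.51  0.1   1.54 -0.    1.5  -0.03] F [-0.32 -0.41 -1.75] w 0.0181
```

View pics/w9z.png

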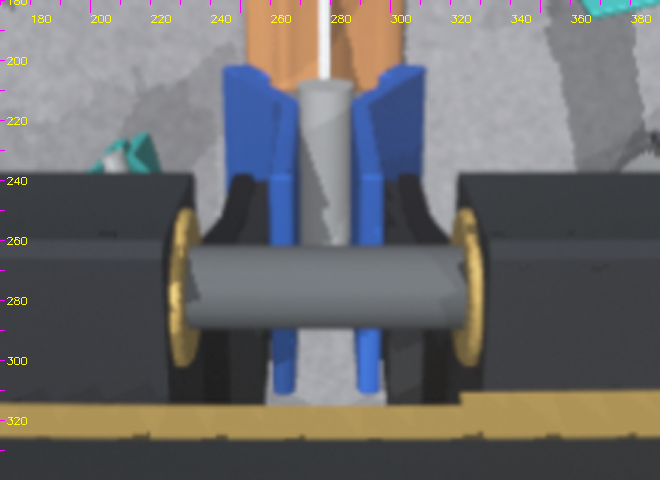

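View pics/s9z.png

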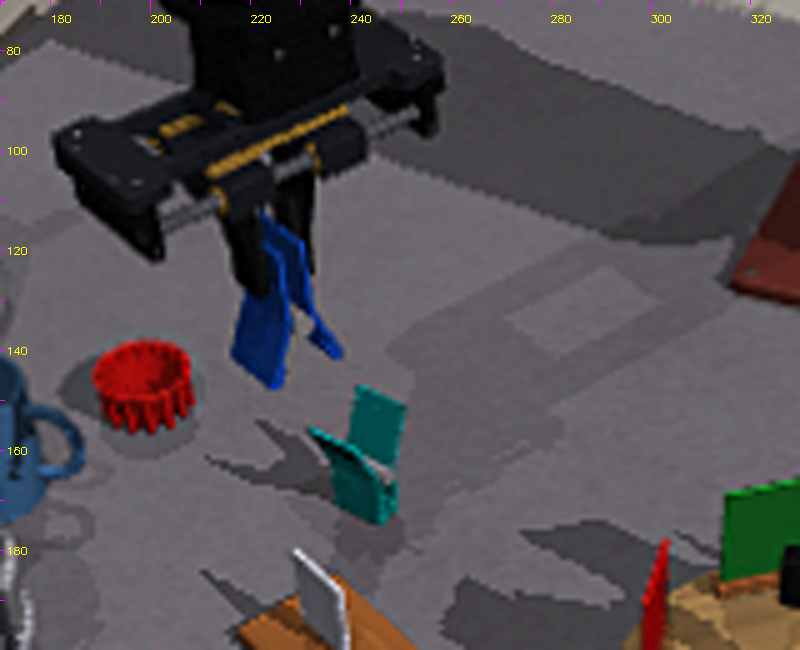

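```bash
python3 - <<'E'
from h import *
import pickle
W=pickle.load(open("w9.pkl","rb")); o=arm.get_obs()
p=np.array([.5485,-.2190,.2893]);R=Rdown(-.487)
f=lambda q:proj(W,p+R@(np.array(q)/1000))[0].round(1)
for zp in(14,16,18,20): print(zp,"pin end top",f((0,-23,zp-6)),"centre",f((0,-23,zp)),"levertop near",f((9,-20,zp-46)),f((9,20,zp-46)),f((-9,-20,zp-46)),"jaw tip",f((18,-20,zp+40)))
# card position now from w4 and scene/top before
V=pickle.load(open("w4.pkl","rb"))
zoom("pics/w4.png",(260,90,110,170),4,"pics/w4z.png")
zoom("pics/s9.png",(280,160,110,90),7,"pics/s9y.png")
E
```

```text
14 pin end top [275.6 212.8] centre [275.7 210.3] levertop near [294.2 240.5] [293.1 314.8] [255.9 240.5] jaw tip [300.  201.1]
16 pin end top [275.7 211.9] centre [275.7 209.5] levertop near [294. 239.] [292.9 312.5] [256.2 239.1] jaw tip [299.8 200.6]
18 pin end top [275.7 211.1] centre [275.8 208.8] levertop near [293.7 237.6] [292.7 310.3] [256.5 237.7] jaw tip [299.6 200. ]
20 pin end top [275.7 210.3] centre [275.8 208. ] levertop near [293.5 236.3] [292.5 308.2] [256.8 236.3] jaw tip [299.4 199.5]
```

View pics/w4z.png

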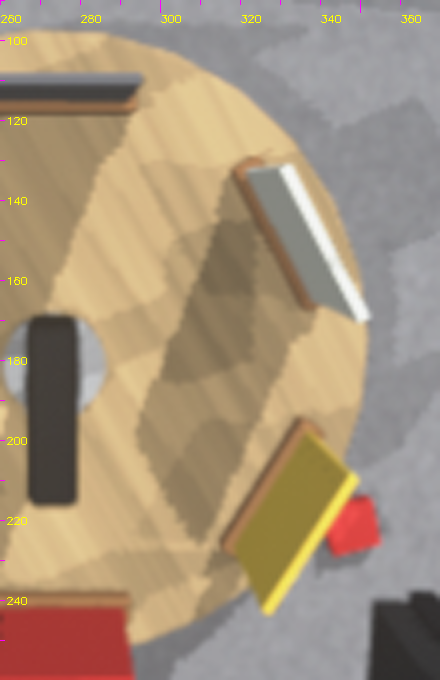

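View pics/s9y.png

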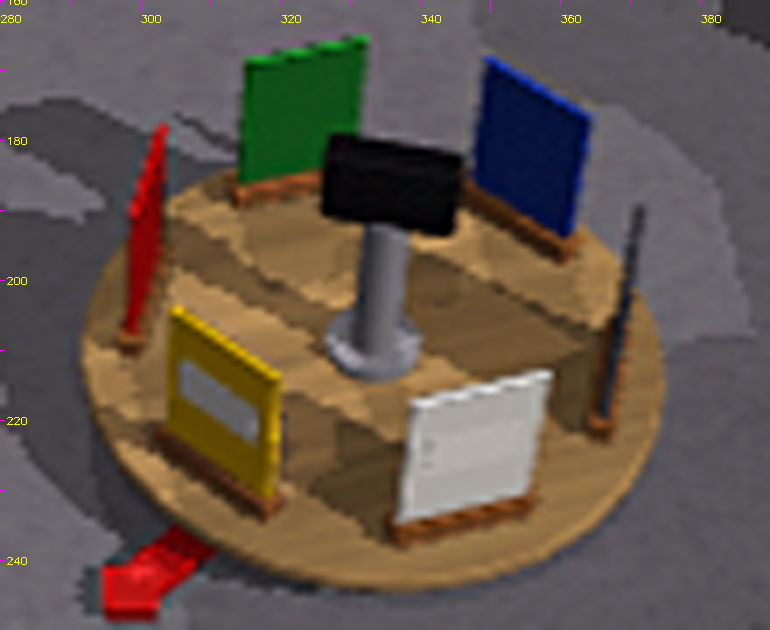

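```bash
python3 - <<'E'
from h import *
import pickle
V=pickle.load(open("w4.pkl","rb"));S=arm.camera_info("scene")
a,b=(347.5,210),(325.8,241.5)
A,B=atz(V,a,.12),atz(V,b,.12);M=(A+B)/2;d=A-B
print("wrist",M,np.linalg.norm(d),"card normal",np.arctan2(d[1],d[0])-np.pi/2)
m2=(311,208.9)
print("scene z.12",atz(S,m2,.12),"tri",tri([pix2ray(V,((a[0]+b[0])/2,(a[1]+b[1])/2)),pix2ray(S,m2)]))
# all cards circle centre in w4
for th in (-.40,-.384): print([.5078+.1*np.cos(th),.0915+.1*np.sin(th)])
E
```

```text
wrist [0.59990143 0.05204925 0.12      ] 0.052185369330218175 card normal -0.41429418971822374
scene z.12 [0.60072073 0.05194719 0.12      ] tri (array([0.60020538, 0.05198106, 0.1193507 ]), [np.float64(0.00019802555355702566), np.float64(0.00019802555355700576)])
[np.float64(0.5999060994002885), np.float64(0.05255816576913494)]
[np.float64(0.6005173528348162), np.float64(0.05403678493102582)]
```

```bash
python3 - <<'E'
from h import *
plan([0.600,0.052,0.262],-0.40,8,12)
E
```

```text
[[12.0, -10.0, -32.9, 3.2, -0.0, 0.0, -0.011], [12.0, -9.7, -33.1, 3.2, -0.0, 0.001, -0.011], [12.0, -9.3, -33.2, 3.2, -0.0, -0.0, -0.011], [12.0, -9.0, -33.2, 3.2, -0.0, 0.0, -0.011], [12.0, -8.6, -33.4, 3.2, -0.0, 0.0, -0.01], [12.0, -8.2, -33.4, 3.2, -0.0, 0.001, -0.011], [12.0, -7.9, -33.6, 3.1, -0.0, 0.0, -0.011], [12.0, -7.6, -33.6, 3.2, -0.0, 0.0, -0.011]]
```

Call:
{"op": "servo_tool", "data": {
  "series": [
    [12, -10, -33, 3, 0, 0, -0.011],
    [12, -9.7, -33, 3, 0, 0, -0.011],
    [12, -9.3, -33, 3, 0, 0, -0.011],
    [12, -9, -33, 3, 0, 0, -0.011],
    [12, -8.6, -33.5, 3, 0, 0, -0.011],
    [12, -8.2, -33.5, 3, 0, 0, -0.011],
    [12, -7.9, -33.5, 3, 0, 0, -0.011],
    [12, -7.6, -33.5, 3, 0, 0, -0.011]
  ]
}}

```text
t: 13.95
tcp_pos: [0.5996, 0.0528, 0.2629]
orientation: [[0.922, -0.388, -0.003], [-0.388, -0.922, 0.0], [-0.003, 0.001, -1.0]]
force: [-0.2, -0.2, -0.9]
gripper_width: 0.0179
```

Call:
{"op": "servo_tool", "data": {
  "series": [
    [12, 0, 0, 0, 0, 0, 0],
    [12, 0, 0, 0, 0, 0, 0],
    [12, 0, 0, 0, 0, 0, 0]
  ]
}}

```text
t: 14.25
tcp_pos: [0.5999, 0.0505, 0.264]
orientation: [[0.921, -0.389, -0.002], [-0.389, -0.921, -0.0], [-0.001, 0.001, -1.0]]
force: [-0.4, 0.2, -1.1]
gripper_width: 0.0182
```

```bash
python3 - <<'E'
from h import *
import pickle
st();W=arm.camera_info("wrist"); pickle.dump(W,open("w10.pkl","wb"))
cv2.imwrite("pics/w10.png",cv2.cvtColor(arm.get_image("wrist"),cv2.COLOR_RGB2BGR)); st()
cv2.imwrite("pics/s10.png",cv2.cvtColor(arm.get_image("scene"),cv2.COLOR_RGB2BGR)); st()
zoom("pics/s10.png",(250,110,150,140),5,"pics/s10z.png")
plan([0.600,0.052,0.262],-0.40,1,12)
E
```

```text
t 14.25 tcp [0.5999 0.0505 0.264 ] yaw -0.3996 tilt [-0.002 -0.    -1.   ] q [-0.05  0.14  1.54 -0.    1.46  0.35] F [-0.36  0.18 -1.08] w 0.0182
t 14.3 tcp [0.6001 0.0502 0.2644] yaw -0.4002 tilt [-0.001 -0.    -1.   ] q [-0.05  0.14  1.54 -0.    1.46  0.35] F [ 0.67 -0.48 -1.64] w 0.018
t 14.35 tcp [0.6002 0.0501 0.2646] yaw -0.4005 tilt [-0.001 -0.    -1.   ] q [-0.05  0.14  1.54 -0.    1.46  0.35] F [ 0.09 -0.35 -0.33] w 0.0185
[[12.0, -0.9, -1.7, 2.6, 0.0, 0.0, -0.0]]
```

View pics/w10.png

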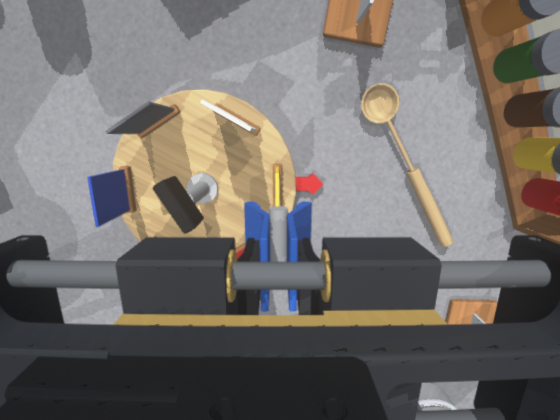

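View pics/s10z.png

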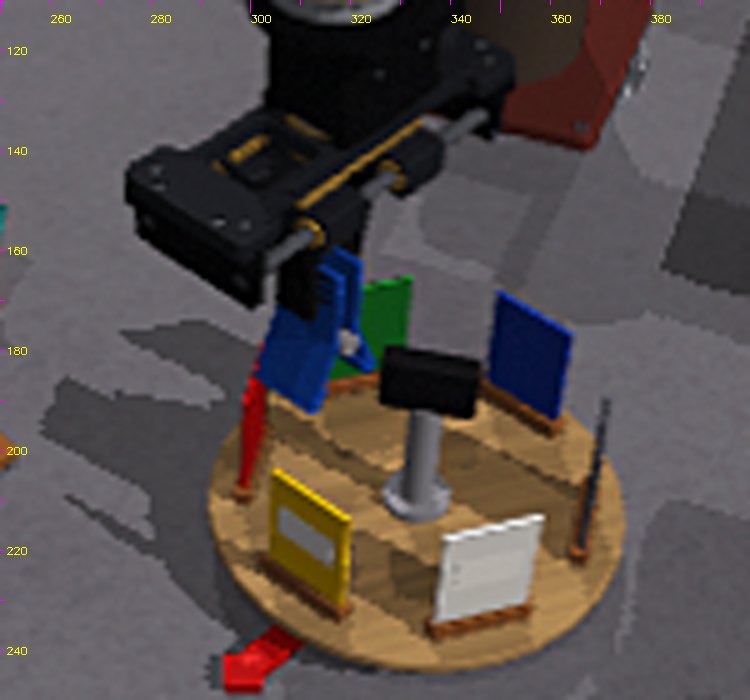

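Call:
{"op": "servo_tool", "data": {
  "series": [
    [12, -0.9, -1.7, 10, 0, 0, 0],
    [12, 0, 0, 15, 0, 0, 0],
    [12, 0, 0, 15, 0, 0, 0],
    [12, 0, 0, 15, 0, 0, 0],
    [12, 0, 0, 10, 0, 0, 0],
    [12, 0, 0, 0, 0, 0, 0],
    [12, 0, 0, 0, 0, 0, 0]
  ]
}}

```text
t: 15.05
tcp_pos: [0.6002, 0.0532, 0.1997]
orientation: [[0.921, -0.388, -0.0], [-0.388, -0.921, 0.0], [-0.0, 0.0, -1.0]]
force: [-0.3, 0.2, -0.7]
gripper_width: 0.0179
```

```bash
python3 - <<'E'
from h import *
import pickle
st();W=arm.camera_info("wrist"); pickle.dump(W,open("w11.pkl","wb"))
o=arm.get_obs();p=o["tcp_pos"];R=o["orientation"]
im=cv2.cvtColor(arm.get_image("wrist"),cv2.COLOR_RGB2BGR);cv2.imwrite("pics/w11.png",im)
zoom("pics/w11.png",(210,120,140,120),5,"pics/w11z.png")
f=lambda q:proj(W,p+R@(np.array(q)/1000))[0].round(1)
print("pin far end",f((0,-23,17.5)),"card top far end expected",proj(W,[.600+.028*np.sin(.4),.052+.028*np.cos(.4),.12]))
cv2.imwrite("pics/s11.png",cv2.cvtColor(arm.get_image("scene"),cv2.COLOR_RGB2BGR)); st()
zoom("pics/s11.png",(250,110,150,140),5,"pics/s11z.png")
E
```

```text
t 15.05 tcp [0.6002 0.0532 0.1997] yaw -0.399 tilt [-0.  0. -1.] q [-0.04  0.18  1.61  0.    1.35  0.36] F [-0.26  0.18 -0.65] w 0.0179
pin far end [275.8 208.8] card top far end expected [[276.82679293 186.36888956]]
t 15.15 tcp [0.6008 0.0532 0.2008] yaw -0.3989 tilt [ 0.002 -0.    -1.   ] q [-0.04  0.18  1.61  0.    1.35  0.36] F [-0.84 -0.28 -0.46] w 0.018
```

View pics/w11z.png

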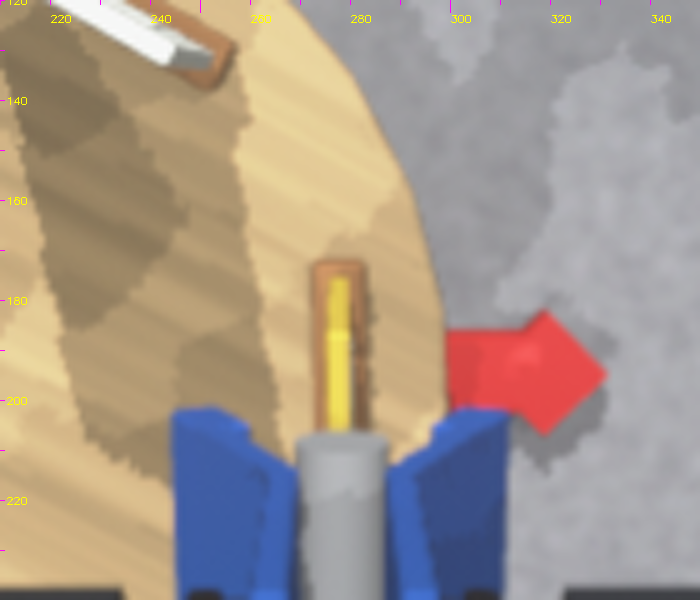

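View pics/s11z.png

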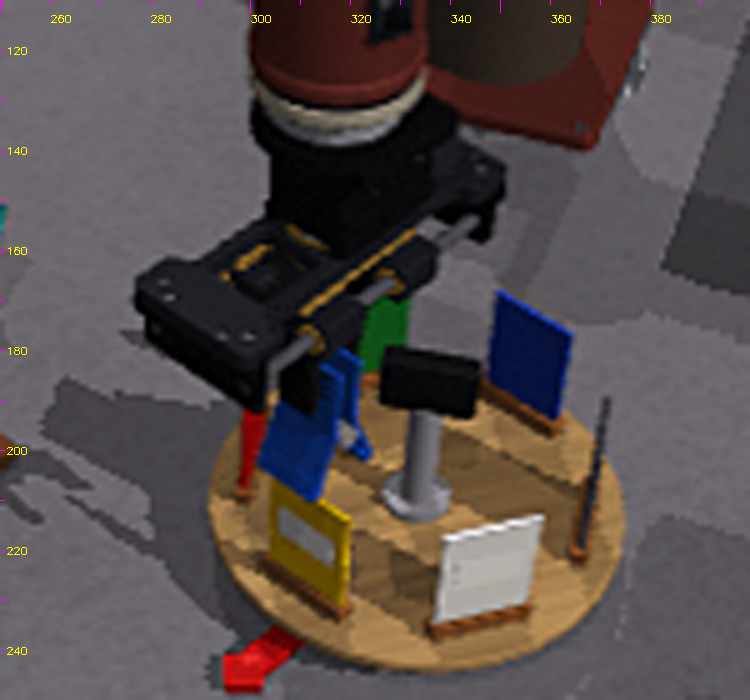

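Call:
{"op": "servo_tool", "data": {
  "series": [
    [12, 0, 0, 8, 0, 0, 0],
    [12, 0, 0, 8, 0, 0, 0],
    [12, 0, 0, 8, 0, 0, 0],
    [12, 0, 0, 8, 0, 0, 0],
    [12, 0, 0, 6, 0, 0, 0],
    [12, 0, 0, 3, 0, 0, 0],
    [12, 0, 0, 0, 0, 0, 0],
    [12, 0, 0, 0, 0, 0, 0]
  ]
}}

```text
t: 15.95
tcp_pos: [0.6004, 0.0532, 0.1591]
orientation: [[0.921, -0.388, 0.0], [-0.388, -0.921, -0.0], [0.0, -0.0, -1.0]]
force: [-0.4, -0.0, -1.1]
gripper_width: 0.0183
```

```bash
python3 - <<'E'
from h import *
st();W=arm.camera_info("wrist")
im=cv2.cvtColor(arm.get_image("wrist"),cv2.COLOR_RGB2BGR);cv2.imwrite("pics/w12.png",im)
zoom("pics/w12.png",(210,120,140,120),5,"pics/w12z.png")
print("card top far end expected",proj(W,[.600+.028*np.sin(.4),.052+.028*np.cos(.4),.12]))
cv2.imwrite("pics/s12.png",cv2.cvtColor(arm.get_image("scene"),cv2.COLOR_RGB2BGR)); st()
zoom("pics/s12.png",(270,150,110,100),7,"pics/s12z.png")
S=arm.camera_info("scene");o=arm.get_obs();p=o["tcp_pos"];R=o["orientation"]
print("jaw tips +x side expected in scene",[proj(S,p+R@np.array(q)/1000)[0].round(1) for q in((18,-20,57.5),(18,20,57.5),(0,-23,17.5))])
E
```

```text
t 15.95 tcp [0.6004 0.0532 0.1591] yaw -0.399 tilt [ 0. -0. -1.] q [-0.04  0.22  1.65 -0.    1.27  0.36] F [-0.42 -0.04 -1.11] w 0.0183
card top far end expected [[276.21004245 196.14279055]]
t 16.05 tcp [0.6006 0.0532 0.1595] yaw -0.399 tilt [ 0.001 -0.    -1.   ] q [-0.04  0.22  1.65  0.    1.27  0.36] F [ 0.17  0.13 -0.13] w 0.0182
jaw tips +x side expected in scene [array([312.2, 220.8]), array([301.4, 213.1]), array([318.2, 207.9])]
```

View pics/w12z.png

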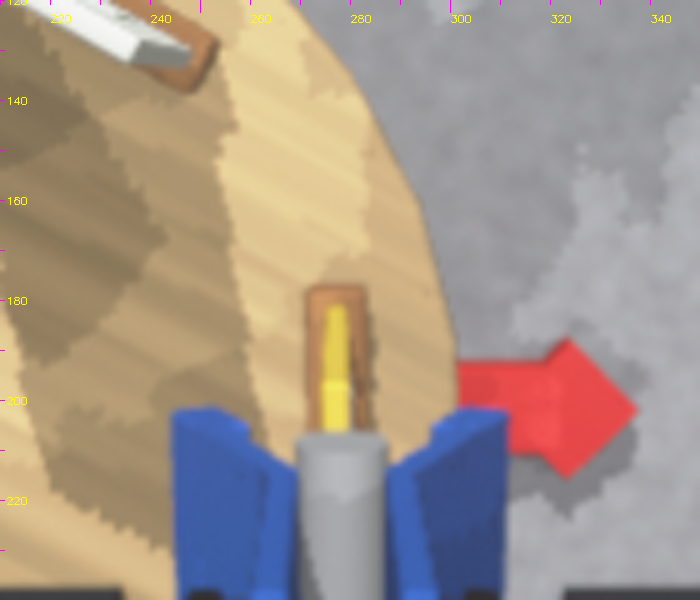

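View pics/s12z.png

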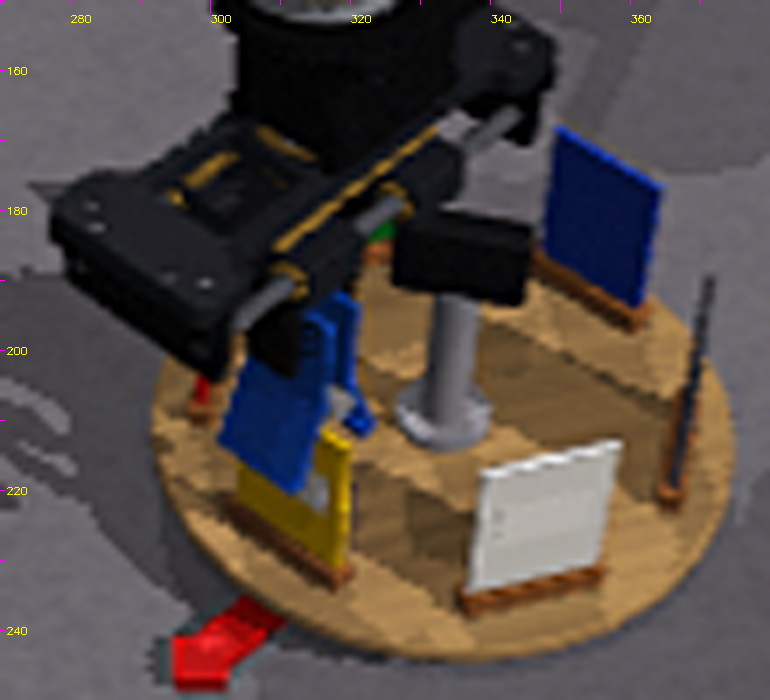

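Call:
{"op": "servo_tool", "data": {
  "series": [
    [12, 0, 0, 0, 0, 0, 0],
    [12, 0, 0, 0, 0, 0, 0],
    [12, 0, 0, 0, 0, 0, 0],
    [12, 0, 0, 0, 0, 0, 0],
    [12, 0, 0, 0, 0, 0, 0]
  ]
}}

```text
t: 16.55
tcp_pos: [0.6002, 0.0532, 0.1589]
orientation: [[0.921, -0.389, -0.0], [-0.389, -0.921, 0.0], [-0.0, 0.0, -1.0]]
force: [0.2, 0.4, -0.0]
gripper_width: 0.0179
```

```bash
python3 - <<'E'
from h import *
st(); print(arm.sign_off()); st()
E
```

```text
t 16.55 tcp [0.6002 0.0532 0.1589] yaw -0.399 tilt [-0.  0. -1.] q [-0.04  0.22  1.65  0.    1.27  0.36] F [ 0.23  0.38 -0.02] w 0.0179
the job is handed in; nothing more can be done
None
the job is handed in; nothing more can be done
```

The job is done and handed in at 16.6 s; sign-off gives no verdict, so the result below rests on my own checks.

**What I did:** I gripped the knob, turned the carousel one click counter-clockwise so the yellow card sits at the red arrow, and let go. I then squeezed the blue clip fully open (18 mm over the levers), lifted it off its stand, brought it upright over the yellow card and lowered it into place. It is held there, still squeezed.

**Last checks:**
- **Card in the jaws:** in the wrist picture the card's top edge is centred between the open jaws and square to the clip.
- **Position:** by calculation the card's top-edge middle is under 2 mm off centre. It is about 21 mm below the pin, taking the card top at the stated 120 mm; I measured 119 mm from two views. The pin's height below the tool came from its height on the stand at the grasp. I measured that at 81 mm and used the stated 78 mm, so the depth could be out by a few millimetres.
- **Steady and free:** the tool was steady, with outside force within sensor noise, so I saw no sign of contact with the card or carousel.
- **Disagreements:** my camera estimates of the knob's centre differed by 2 to 3 mm from where the gripper settled on it. This showed as a side force of about 8 N, gone after I let go.
- **Not checked:** I did not re-measure the other things on the bench. The moves away from the knob and clip met no force above noise, and I saw nothing displaced in the pictures.

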